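# Close a portable mixer's battery hatch and screw it down

## Robot

A 7-joint arm with a two-finger parallel gripper is mounted at the origin on the work surface. World frame = base frame: x ahead of the robot, y to its left, z up, the work surface at z = 0. Lengths are in mm, angles in rad, forces in N, time in s.
With the tool pointing down it reaches from about 400 to 900 mm from the base axis. Payload 5.6 kg.
Tool frame: the origin (TCP) lies midway between the tips of the shut fingers; the grasp point (between the pads) lies 19 mm behind it; z points along the fingers, y is the line along which they close (so a half turn about z gives the same grasp; the last joint's range is limited). The gripper opens to 92 mm and grips with 3 to 60 N. Pads are 20 mm wide; open, the fingers measure 128 mm over their backs; the gripper's body (75 mm by 189 mm) begins 69 mm behind the grasp point.
Start: joints at [-1.181, 0.468, -0.012, 1.603, 0.006, 1.071, -0.056], TCP at [272.66, 590.056, 214.592] pointing down, gripper open.
Joint ranges: [-2.53, 2.53], [-0.31, 2.02], [-1.57, 1.55], [0.28, 2.44], [-1.29, 4.43], [0.15, 1.84], [-2.92, 2.92]. Speed limits (rad/s): [2.57, 2.57, 3.14, 3.14, 3.14, 3.14, 3.14].

## Interface

Orientations are given as a rotation vector (axis times angle).
In Python, from cell import robot, grip, kin, viewer gives the robot as it stands. Calls block until the motion is done:
- robot.movep(position, orientation): joint-space move of the TCP to a pose.
- robot.servo_line(position, feed=150, rotation=None): straight line of the TCP; rotation=None keeps the orientation; feed is the mean speed in mm/s.
- robot.goto_joints(angles): joint-space move.
- grip(opening, newtons=None): opening from 0.0 (shut) to 1.0 (fully open); newtons is the grip in N (None keeps the last); returns when the fingers have stopped.
- robot.hold(seconds).
- kin.ik(position, orientation): joint angles nearest the present ones, or None.
- robot.observe(): the state.
- viewer.read_camera(name): name is "scene" or "top" or "wrist"; returns the picture (384x512x3 uint8, red, green, blue); there is no depth.
- viewer.camera_info(name): a dict with "camera_matrix" (3x3 intrinsics, pixels), "R" (3x3) and "t" (3): a world point X has camera coordinates R X + t. Camera axes: x right, y down, z forward; pixel columns grow to the right and rows downward; lengths in mm; the calibration is good to about 2 mm. A picture is of the moment at which its call begins: read the wrist's pose just before it. camera_info takes no time and is no camera call; for the wrist camera it gives the pose at the moment of the call.
A pose or a line that the arm cannot do raises robot.IKError and nothing moves.
- robot.job_done(): hands the job in; it is judged then, once.
Trained networks look in the newest picture that a camera, given by its name, has taken for a name from the list of things; names that differ only in an ending like _2 or _b are one class to them, and where a whole thing is asked for, a point or a joint stands for the part that bears it (a point fixed in the world has none). Each returns a list of dicts, best first, with "confidence" (0 to 1); they miss things now and then, are a little off and sometimes report something else, mostly with a low value. They report only what shows in the picture. A call takes as long as a camera call.
- viewer.silhouettes(name, camera): "mask" (384x512 bool, what is visible of it).
- viewer.pinpoint(name, camera): "at" ([x, y, z] in mm, in the coordinates of the camera as it stood for that picture, good to about 4 mm: a listed point, or the origin of a listed thing).
The state is a dict: "t": time; "joints": joint angles; "joint_velocities": joint speeds; "joint_torque": joint torques, N m; "tcp_pos": TCP position; "tcp_rot": TCP orientation; "contact_force": force on the tool from outside, world axes, zero at the start; "wrist_torque": the same for the moment, N m; "grip_width": opening from 0.0 (shut) to 1.0 (fully open); "grip_force": force on a finger pad.
Only numpy, scipy, OpenCV 4.12 (cv2) and the standard library are available. Lean on these libraries where they do the work, as an engineer would, in place of code of your own. Each camera call takes 0.05 s, during which the arm holds its last target. There are 200 camera calls.

## Task

Fresh batteries are in the portable mixer: swing its open battery hatch shut, then drive the hatch's captive slotted screw clockwise until it is fully home, using the yellow flat-blade screwdriver from the stand, held in line with the screw. Put the screwdriver back upright in its hole in the stand, and leave the other tools and everything else on the bench where they are.

Things in the scene. Friction and masses are not known exactly. Their poses are not given: they have to be found in the camera images.
- mixer: Fixed portable mixer: grey desk unit with wooden end cheeks, 324 mm wide (y), 230 mm deep (x), 134 mm high at the back; origin at the centre of its underside. Its top panel slopes at 30 degrees, low side (-x) towards the robot; knobs and faders on the left, the battery bay under its hatch on the right. z is up
- hatch_hinge (a point): Middle of the hatch's hinge line, at the upper, far edge of the hatch; turns with the hatch. Black plate, 120 mm from hinge to free edge, 125 mm wide, 4 mm thick. x points in the plate from free edge to hinge, y along the hinge (left), z out of the outer face, which is 4 mm out. Open, it stands up, outer face away from the robot: push on that face to shut it. Shut, z leans 30 degrees to the robot
- hatch_edge (a point): Middle of the hatch's free edge, on its outer face: 120 mm from the hinge line (-x of hatch_hinge) and 4 mm out; same axes as hatch_hinge
- hatch (a joint): Opening angle of the hatch in rad: 0 shut flat on the panel, 1.2 to 1.65 at the start, 1.9 the stop. A stiff friction hinge: it stays where it is left and takes 1 to 2.5 N at the free edge to move
- screw_head (a point): Centre of the top face of the captive screw's steel head, 102 mm from the hinge line, midway across the hatch. Head 26 mm across, in an aluminium collar (35 mm outside) whose rim stands 9 mm over the hatch's outer face. z out along the screw's axis, square to the hatch; x along the slot, which runs right across the head: 4 mm wide (8 mm at its flared mouth), 6 mm deep, the same after half a turn
- screw: The captive screw: steel head with the slot (see screw_head), carried by the hatch; a tooth at the foot of its shank turns in under the panel over the last 1.2 rad and then holds the hatch down. With the hatch open it finds no hold. Origin and axes as screw_head
- screw_turn (a joint): Angle in rad the screw must still turn clockwise (looking at the head): 2.4 to 3.5 at the start, about half a turn; 0 is fully home at a hard stop, head level with the collar's rim. It goes in 0.8 mm per rad (5 mm a turn). It takes about 0.1 N m and stays where it is left. The blade must be kept pressed into the slot (5 to 15 N) and follow it in
- driver_grip (a point): Point on the axis of the yellow flat-blade screwdriver, mid-grip. Six-sided handle with black ends, 28 mm across flats, 110 g. z along the shaft to the handle's end (up in the stand), x along the blade's width; flats face +-y and every 60 degrees from there. Along z from here: tip -135 mm, shoulder -57, flats -39 to +15, handle top +31. Shaft 8 mm thick; blade 12 mm wide, 2.4 mm thick
- driver: The yellow flat-blade screwdriver; origin at the blade's tip on its axis, axes as driver_grip
- hole0 (a point): Centre of a round 19 mm hole at the top surface of the wooden screwdriver stand. The stand is fixed, 242 by 84 mm, its top board 92 mm high and 12 mm thick, open below; three holes in a row 80 mm apart along its x axis. They hold the yellow, the red and the blue driver in any order, upright, shoulders resting on the board; all three are alike in size
- hole1 (a point): Centre of the middle hole of the stand, at its top surface
- hole2 (a point): Centre of the third hole of the stand, at its top surface
- driver_cross: Red cross-head screwdriver, a bystander in the stand; 166 mm long, origin at its tip, z up its axis
- driver_nut: Blue nut driver, a bystander in the stand; 166 mm long, origin at its tip, z up its axis
- mug: White mug, 80 mm across, 90 mm high, loose bystander; origin at the centre of its foot
- multimeter: Yellow multimeter lying flat, 165 by 82 by 36 mm, loose bystander; origin at the centre of its underside
- tape: Roll of blue tape lying flat, 90 mm across, 19 mm high, loose bystander; origin at the centre of its underside
- bin_fuses: Empty blue open bin, 90 by 80 by 50 mm, loose bystander; origin at the centre of its underside
- remote: Black remote control, 155 by 46 by 20 mm, loose bystander; origin at the centre of its underside
- mouse: Black computer mouse, 110 by 62 by 35 mm, loose bystander; origin at the centre of its underside

How it is judged:
By the outcome, as a careful person would: the job done as asked, in the order asked, and still so for the second after the job is handed in, with the robot touching nothing.
It also fails if it takes over 70 s, if anything falls off the work surface, if the arm or the gripper's body presses on something with over 40 N, if the wrist force passes 120 N, or if a joint passes its speed limit or range.

## Working session

There is one attempt and no reset: what is moved stays moved. The work goes in short steps, each a Python script; the robot and the scene stay as the last script left them, time stands still between calls to the robot, and variables do not carry over. Pictures are saved under pics/ and viewed, at most 11 in all, crops included, and the job is handed in when it is done.

```bash
mkdir -p pics; ls; cat > h.py <<'E'
import numpy as np, cv2
from cell import robot, grip, kin, viewer
from scipy.spatial.transform import Rotation as Ro
def snap(cam,fn=None):
    ci=viewer.camera_info(cam); im=viewer.read_camera(cam)
    if fn: cv2.imwrite('pics/'+fn,im[:,:,::-1])
    return ci,im
def w(ci,p): return np.array(ci['R']).T@(np.array(p)-np.array(ci['t']))
def px(ci,X):
    c=np.array(ci['R'])@np.array(X)+np.array(ci['t']); u=np.array(ci['camera_matrix'])@c; return u[:2]/u[2]
def pin(name,cam,ci,n=3):
    return [(round(d['confidence'],2),w(ci,d['at']).round(1)) for d in viewer.pinpoint(name,cam)[:n]]
E
python3 - <<'E'
from h import *
for cam in ('scene','top'):
    ci,im=snap(cam,cam+'0.png')
    print(cam, 'cam at',w(ci,[0,0,0]).round())
    for n in ['mixer','hatch_hinge','hatch_edge','screw_head','driver_grip','driver','hole0','hole1','hole2','driver_cross','driver_nut','mug','multimeter','tape','bin_fuses','remote','mouse']:
        print(n,*[(c,list(x)) for c,x in pin(n,cam,ci,2)])
s=robot.observe(); print(s)
E
```

```text
pics
scene cam at [1513. -112.  862.]
mixer (0.96, [np.float64(613.9), np.float64(89.7), np.float64(-1.8)]) (0.22, [np.float64(414.2), np.float64(-309.8), np.float64(86.8)])
hatch_hinge (0.71, [np.float64(630.5), np.float64(10.7), np.float64(112.8)])
hatch_edge (0.63, [np.float64(581.0), np.float64(20.7), np.float64(223.8)])
screw_head (0.6, [np.float64(604.8), np.float64(15.9), np.float64(207.0)]) (0.57, [np.float64(575.7), np.float64(-327.2), np.float64(90.8)])
driver_grip (0.83, [np.float64(486.8), np.float64(-320.5), np.float64(147.9)]) (0.34, [np.float64(419.6), np.float64(453.9), np.float64(2.6)])
driver (0.36, [np.float64(631.5), np.float64(13.3), np.float64(116.0)])
hole0 (0.94, [np.float64(489.6), np.float64(-320.2), np.float64(92.1)]) (0.69, [np.float64(574.2), np.float64(-323.5), np.float64(92.4)])
hole1 (0.94, [np.float64(489.6), np.float64(-320.2), np.float64(92.1)]) (0.69, [np.float64(574.2), np.float64(-323.5), np.float64(92.4)])
hole2 (0.94, [np.float64(489.6), np.float64(-320.2), np.float64(92.1)]) (0.69, [np.float64(574.2), np.float64(-323.5), np.float64(92.4)])
dri
[... 2729 characters left out ...]
 array([-1.18098439,  0.46751628, -0.01159914,  1.60270086,  0.00602288,
        1.07140796, -0.05631677]), 'joint_velocities': array([-0.00012539, -0.00017509,  0.00075444,  0.00232023, -0.00122841,
       -0.00128237, -0.00154374]), 'joint_torque': array([ 1.54789714e-04, -5.20410383e+01, -1.25200138e-02, -2.44051373e+01,
       -5.66993002e-02,  1.12390346e-02,  3.13869737e-05]), 'tcp_pos': array([272.67367757, 590.04459465, 214.58144192]), 'tcp_rot': array([ 6.74672091e-01,  3.06823198e+00, -1.18262230e-05]), 'contact_force': array([-0.79995483,  0.03183018,  0.45830762]), 'wrist_torque': array([-0.03552573,  0.02279545,  0.0277506 ]), 'grip_force': 0.0, 'grip_width': 1.0009573265536478}
```

View pics/scene0.png

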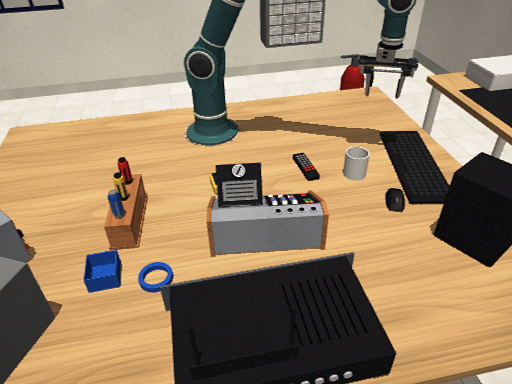

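View pics/top0.png

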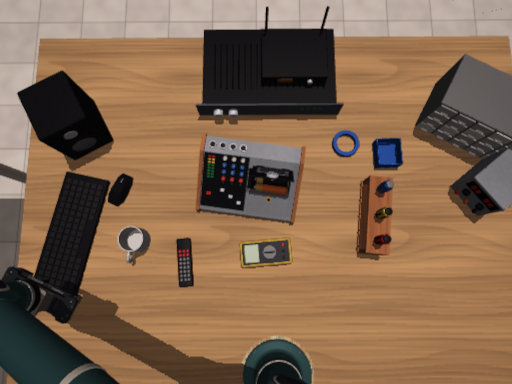

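```bash
cat >> h.py <<'E'
def down(yaw): # tool z down, tool x at yaw
    c,s=np.cos(yaw),np.sin(yaw); return Ro.from_matrix(np.array([[c,s,0],[s,-c,0],[0,0,-1.]])).as_rotvec()
E
python3 - <<'E'
from h import *
p=robot.observe()['tcp_pos']
robot.servo_line(p+[0,0,170],feed=300)
print('cam off', w(viewer.camera_info('wrist'),[0,0,0])-robot.observe()['tcp_pos'], np.array(viewer.camera_info('wrist')['R'])[2])
for yw in (0,np.pi,np.pi/2,-np.pi/2):
    print(yw,kin.ik([640,10,330],down(yw)))
grip(0.0)
robot.movep([640,10,380],down(np.pi-0.15))
ci,im=snap('wrist','w1.png')
print(w(ci,[0,0,0]))
for n in ['hatch_hinge','hatch_edge','screw_head','mixer']: print(n,pin(n,'wrist',ci,2))
print(robot.observe()['t'],robot.observe()['joints'])
E
```

```text
cam off [-59.21872322  28.34163588 170.67464814] [ 0.21371945 -0.09974129 -0.97178993]
0 [-0.56954548  0.41063352  0.70074312  1.5257945  -0.2700994   1.30407447
 -1.40916718]
3.141592653589793 [-0.39440509  0.37548469  0.44651546  1.51410505 -0.16559115  1.28958022
  1.64176785]
1.5707963267948966 [-0.5150796   0.3965454   0.61940652  1.52227531 -0.23499232  1.29805506
  0.13108128]
-1.5707963267948966 [-0.88941178  0.67679823  1.35084662  1.54365199 -0.6627985   1.45510086
 -2.64962281]
[575.3729931   21.4212942  550.56469775]
hatch_hinge [(0.87, array([632.5,  13.7, 113.2]))]
hatch_edge [(0.57, array([578.7,  18.5, 218. ])), (0.43, array([ 490.9, -317.8,  148.9]))]
screw_head [(0.64, array([602.3,  16.7, 212.8]))]
mixer [(0.75, array([610.2,  88.5,  -1.5])), (0.5, array([604.3,  12.9, 212.5]))]
6.5583 [-0.42562056  0.35485277  0.49326801  1.43882153 -0.16814882  1.38989263
  1.49341439]
```

View pics/w1.png

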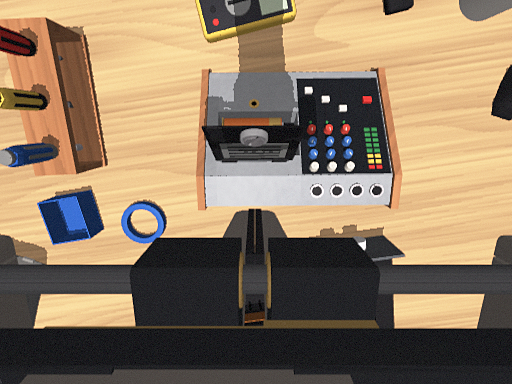

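```bash
cat > close.py <<'E'
from h import *
H=np.array([631,13,114.]); u=np.array([np.cos(-.15),np.sin(-.15),0]); k=np.array([0,0,1.])
rot=down(np.pi-.15)
def P(phi,r,s): # phi deg above horizontal, s out of outer face from inner plane
    f=np.radians(phi); return H+r*(-np.cos(f)*u+np.sin(f)*k)+s*(np.sin(f)*u+np.cos(f)*k)
robot.servo_line(P(75,50,40)+[0,0,120],feed=300,rotation=rot)
robot.servo_line(P(75,50,40),feed=200)
F0=robot.observe()['contact_force']
for phi in range(75,-26,-8):
    robot.servo_line(P(phi,52,8),feed=120)
    f=robot.observe()['contact_force']-F0; print(phi,f.round(1))
    if np.linalg.norm(f)>30: break
E
python3 close.py; python3 - <<'E'
from h import *
ci,im=snap('scene'); 
for n in ['hatch_hinge','hatch_edge','screw_head']: print(n,pin(n,'scene',ci,1))
print(robot.observe()['t'],robot.observe()['tcp_pos'])
E
```

```text
75 [ 0.9 -1.3  0.3]
67 [ 0.3 -0.3 -0.4]
59 [ 1.6 -0.7  0.1]
51 [ 1.1 -1.3  0.8]
43 [ 0.3 -1.1  0.3]
35 [ 0.1 -0.2  0.8]
27 [-0.6 -0.9  0.6]
19 [ 0.4 -0.5  0.2]
11 [-0.2 -0.5  0.5]
3 [-0.3 -0.  -0.6]
-5 [ 0.8 -1.3  0.8]
-13 [ 0.  -1.2 -0.1]
-21 [ 0.  -0.2  0.3]
hatch_hinge [(0.79, array([629.3,  10.3, 114.8]))]
hatch_edge [(0.68, array([519. ,  30.1,  79.7]))]
screw_head []
11.375 [580.28619519  20.65950749 102.99149246]
```

```bash
cat > press.py <<'E'
from h import *
s=robot.observe(); p=s['tcp_pos']; F0=s['contact_force']
for i in range(20):
    p=p-[0,0,1.5]; robot.servo_line(p,feed=40); f=robot.observe()['contact_force']-F0
    if i%3==0 or f[2]>8: print(p[2].round(1),f.round(1))
    if np.linalg.norm(f)>14: break
robot.servo_line(p+[10,0,120],feed=350)
rot=down(np.pi-.15)
robot.servo_line([600,22,330],feed=350,rotation=rot)
grip(0.5)
ci,im=snap('wrist','w2.png')
for n in ['hatch_hinge','hatch_edge','screw_head']: print(n,pin(n,'wrist',ci,2))
ci,im=snap('scene')
for n in ['hatch_hinge','hatch_edge','screw_head']: print(n,pin(n,'scene',ci,2))
ci,im=snap('top')
for n in ['hatch_hinge','hatch_edge','screw_head']: print(n,pin(n,'top',ci,2))
print(robot.observe()['t'],robot.observe()['joints'])
E
python3 press.py
```

```text
101.5 [ 0.3 -0.7  0.5]
97.0 [-0.3 -0.6 -1. ]
92.5 [-0.7 -0.8  2.7]
91.0 [-3.  -0.2  8.9]
89.5 [-6.  -0.3 18.4]
hatch_hinge [(0.57, array([632.4,  12.6, 111.7]))]
hatch_edge [(0.8, array([524.3,  26.7,  55.8])), (0.72, array([ 493.3, -316.3,   12.6]))]
screw_head [(0.45, array([538.3,  23.2,  79.7]))]
hatch_hinge [(0.69, array([629.6,  11.4, 113.4]))]
hatch_edge [(0.55, array([527.2,  29.6,  56. ])), (0.32, array([588.8, 520.9,   1.1]))]
screw_head []
hatch_hinge []
hatch_edge []
screw_head [(0.53, array([ 487.6, -319.2,  149.5]))]
16.0083 [-0.47720454  0.3009979   0.49245463  1.61645939 -0.14768323  1.26132364
  1.4623904 ]
```

View pics/w2.png

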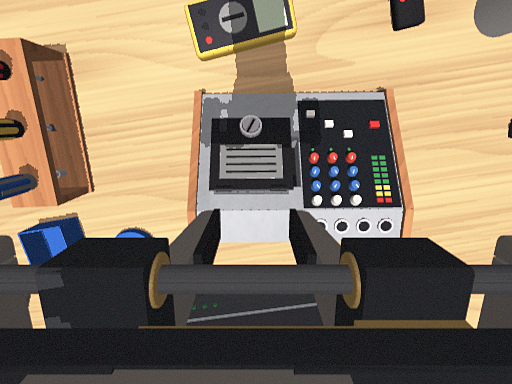

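```bash
cat >> h.py <<'E'
YAW=-.149; u=np.array([np.cos(YAW),np.sin(YAW),0]); v=np.array([-np.sin(YAW),np.cos(YAW),0])
n=-.5*u+np.cos(np.pi/6)*np.array([0,0,1.]); up=np.cos(np.pi/6)*u+.5*np.array([0,0,1.])  # hatch x (uphill), v = hatch y
def tool(ang): # tool z=-n; tool x at angle ang from hatch x, turning about n
    x=np.cos(ang)*up+np.sin(ang)*v; z=-n; return np.column_stack([x,np.cross(z,x),z])
S0=np.array([537,25.5,77.])
E
python3 - <<'E'
from h import *
R=tool(np.pi)
p=S0+n*80-65*R[:,0]
robot.movep(p,Ro.from_matrix(R).as_rotvec())
ci,im=snap('wrist'); print(w(ci,[0,0,0]).round(1),robot.observe()['joints'].round(2),robot.observe()['t'])
print(pin('screw_head','wrist',ci,1),pin('hatch_edge','wrist',ci,1))
m=px(ci,S0); print(m, ci['camera_matrix'][0][0])
c0=int(m[0]);r0=int(m[1]); r1=max(r0-60,0);c1=c0-80
cr=im[r1:r1+120,c1:c1+160]; print('crop origin',c1,r1)
cv2.imwrite('pics/w3.png',cv2.resize(cr,None,fx=5,fy=5,interpolation=cv2.INTER_CUBIC)[:,:,::-1]); np.save('w3.npy',im)
import pickle; pickle.dump(ci,open('ci3.pkl','wb'))
E
```

```text
[414.3  44.7 294.6] [-0.74  0.16  0.58  2.3   0.35  0.23  0.92] 17.0333
[(0.94, array([536.1,  25.6,  75.9]))] []
[253.20137263 119.32894456] 270.15734862877383
crop origin 173 59
```

View pics/w3.png

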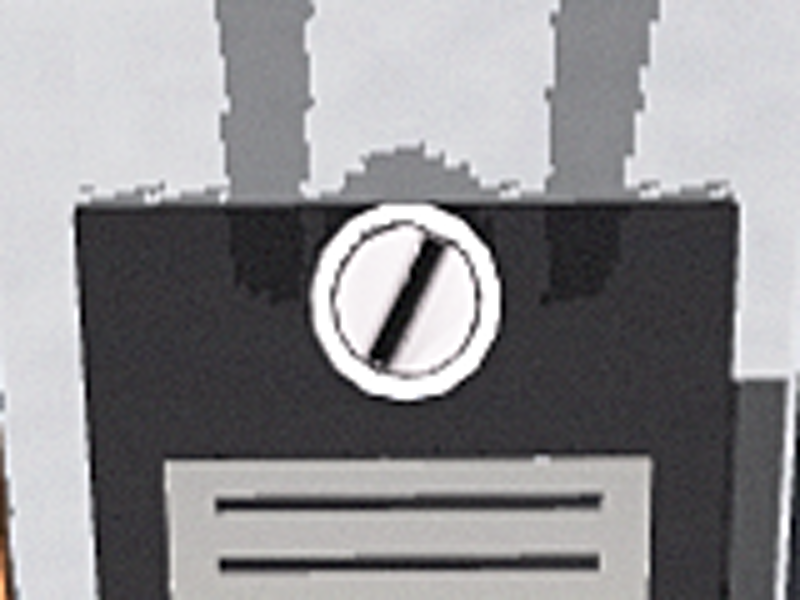

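```bash
cat > a.py <<'E'
from h import *
import pickle
ci=pickle.load(open('ci3.pkl','rb')); K=np.array(ci['camera_matrix']); C=w(ci,[0,0,0])
def hit(cx,cy):
    q=np.array([173+cx/5-.4,59+cy/5-.4,1]); d=np.array(ci['R']).T@np.linalg.inv(K)@q
    return C+d*(n@(S0-C))/(n@d)
Sc=hit(408,299); d=hit(433,237)-hit(380,362); print('S',Sc.round(1),'slot ang from up about n',np.degrees(np.arctan2(d@v,d@up)), np.linalg.norm(hit(333,299)-hit(481,299)))
for a in range(-180,180,20):
    R=tool(np.radians(a)); j=kin.ik(Sc+n*125,Ro.from_matrix(R).as_rotvec()); print(a,None if j is None else j.round(2))
E
python3 a.py
python3 - <<'E'
from h import *
robot.servo_line(robot.observe()['tcp_pos']+n*80,feed=300)
sy=-0.117; D=np.array([490,-319.5,0])
yaw=sy+np.pi
robot.movep(D-65*np.array([np.cos(yaw),np.sin(yaw),0])+[0,0,245],down(yaw))
ci,im=snap('wrist'); print(robot.observe()['joints'].round(2),robot.observe()['t'],w(ci,[0,0,0]).round(1))
for nm in ['driver_grip','driver','hole0']: print(nm,pin(nm,'wrist',ci,3))
m=px(ci,D+[0,0,180]);print(m)
c1,r1=max(int(m[0])-80,0),max(int(m[1])-60,0); print(c1,r1)
cv2.imwrite('pics/w4.png',cv2.resize(im[r1:r1+120,c1:c1+160],None,fx=5,fy=5,interpolation=cv2.INTER_CUBIC)[:,:,::-1])
import pickle; pickle.dump(ci,open('ci4.pkl','wb'))
E
```

```text
S [536.4  26.5  76.6] slot ang from up about n 156.30870492041518 26.609957196606633
-180 [-0.5  -0.    0.21  2.43  0.76  0.32  0.45]
-160 [-0.5  -0.    0.21  2.43  0.76  0.32  0.8 ]
-140 [-0.5  -0.    0.21  2.43  0.76  0.32  1.15]
-120 [-0.5  -0.    0.21  2.43  0.76  0.32  1.5 ]
-100 [-0.06  0.02 -0.23  2.4   0.77  0.32  1.84]
-80 [-0.67 -0.01  0.37  2.44  0.76  0.32  2.19]
-60 [-0.61 -0.01  0.32  2.43  0.76  0.32  2.54]
-40 [-0.55 -0.    0.26  2.43  0.76  0.32  2.89]
-20 None
0 [-0.5  -0.    0.21  2.43  0.76  0.32 -2.69]
20 [-0.5  -0.    0.21  2.43  0.76  0.32 -2.34]
40 [-0.5  -0.    0.21  2.43  0.76  0.32 -1.99]
60 [-0.5  -0.    0.21  2.43  0.76  0.32 -1.64]
80 [-0.5  -0.    0.21  2.43  0.76  0.32 -1.29]
100 [-0.5  -0.    0.21  2.43  0.76  0.32 -0.95]
120 [-0.5  -0.    0.21  2.43  0.76  0.32 -0.6 ]
140 [-0.5  -0.    0.21  2.43  0.76  0.32 -0.25]
160 [-0.5  -0.    0.21  2.43  0.76  0.32  0.1 ]
[-0.29  0.69  1.2   1.64 -0.67  1.28  2.49] 19.1417 [ 489.8 -318.4  414.9]
driver_grip [(0.96, array([ 492.4, -321.3,  148.3]))]
driver [(0.85, array([ 496. , -318.4,   12.7]))]
hole0 [(0.87, array([ 412.6, -308.9,   93.7])), (0.73, array([ 489.5, -312.6,   90.9])), (0.65, array([ 569.7, -327.8,   91.5]))]
[252.85676006 122.21739784]
172 62
```

View pics/w4.png

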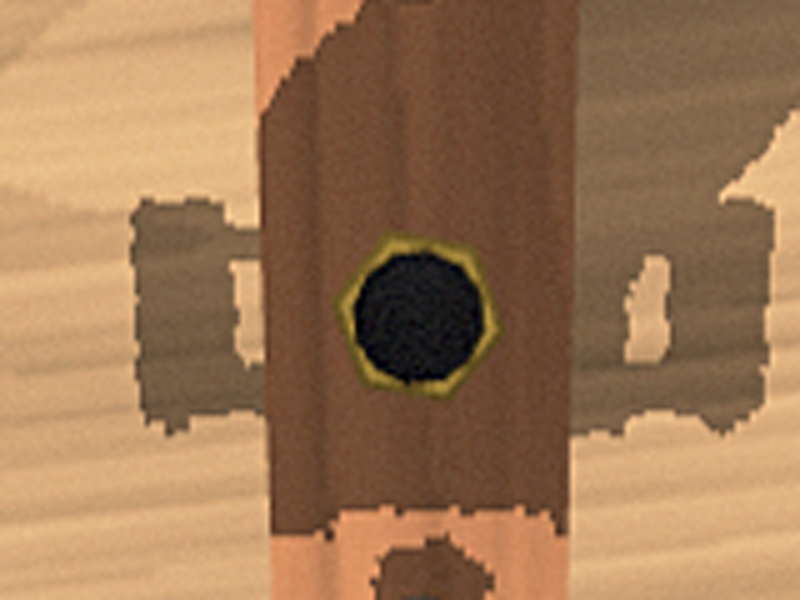

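```bash
python3 - <<'E'
from h import *
import pickle
ci=pickle.load(open('ci4.pkl','rb')); C=w(ci,[0,0,0]); d=np.array(ci['R']).T@np.linalg.inv(np.array(ci['camera_matrix']))@np.array([255.2,124.8,1])
D=C+d*(180-C[2])/d[2]; print(D.round(1))
yaw=np.pi-.117+.419
for y in (yaw,yaw-np.pi):print(kin.ik(D+[0,0,-50],down(y)))
D[2]=0; np.save('D.npy',D)
robot.movep(D+[0,0,230],down(yaw)); grip(0.7)
robot.servo_line(D+[0,0,130],feed=150)
grip(0.0,30)
print(robot.observe()['grip_width']*92)
robot.servo_line(D+[0,0,280],feed=200)
ci,im=snap('wrist','w5f.png'); print(robot.observe()['joints'].round(2),robot.observe()['t'])
R=Ro.from_rotvec(robot.observe()['tcp_rot']).as_matrix(); T=robot.observe()['tcp_pos']+116*R[:,2]; m=px(ci,T); print(T.round(1),m)
print(pin('driver','wrist',ci,1),pin('driver_grip','wrist',ci,1))
c1,r1=int(m[0])-40,int(m[1])-40; print(c1,r1)
cv2.imwrite('pics/w5.png',cv2.resize(im[r1:r1+80,c1:c1+80],None,fx=7,fy=7,interpolation=cv2.INTER_CUBIC)[:,:,::-1])
pickle.dump(ci,open('ci5.pkl','wb'))
E
```

```text
[ 492.3 -317.8  180. ]
[-0.13558656  0.59952813  0.88877503  1.87687429 -0.57222292  0.94230558
  2.89290738]
[-0.37939872  1.11797905  1.53835337  1.88846491 -1.14603347  1.40568387
  0.19711467]
27.893416757415302
[-0.27  0.44  1.06  1.74 -0.41  1.21  2.77] 22.625
[ 491.5 -316.9  162.5] [253.98255685 182.77549524]
[(0.7, array([ 494.3, -314.1,  160.8]))] [(0.61, array([ 491.6, -316. ,  296.7]))]
213 142
```

View pics/w5.png

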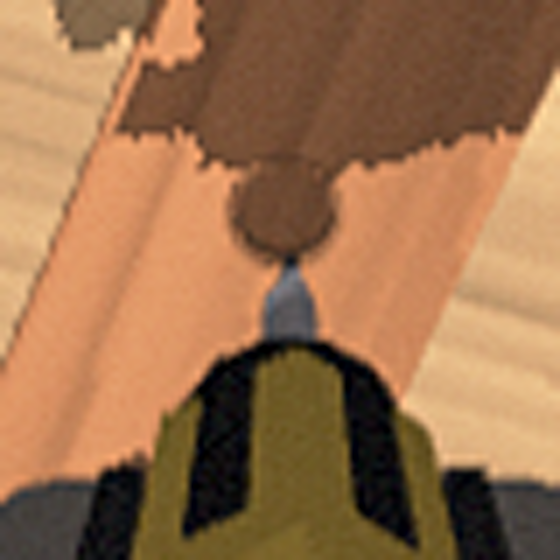

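```bash
python3 - <<'E'
from h import *
import pickle
ci=pickle.load(open('ci5.pkl','rb')); C=w(ci,[0,0,0]); d=np.array(ci['R']).T@np.linalg.inv(np.array(ci['camera_matrix']))@np.array([252.9,171.6,1])
print('hole',(C+d*(92-C[2])/d[2]).round(1))
D=np.load('D.npy'); yaw=np.pi-.117+.419-np.pi/3
robot.servo_line(D+[0,0,133],feed=250); robot.servo_line(D+[0,0,130.5],feed=30)
print(robot.observe()['contact_force'].round(1))
grip(0.45)
robot.servo_line(D+[0,0,205],feed=250)
robot.movep(D+[0,0,205],down(yaw)); robot.servo_line(D+[0,0,130],feed=200)
grip(0.0,40); print(robot.observe()['grip_width']*92)
robot.servo_line(D+[0,0,280],feed=250)
ci,im=snap('wrist','w6f.png'); print(robot.observe()['joints'].round(2),robot.observe()['t'])
R=Ro.from_rotvec(robot.observe()['tcp_rot']).as_matrix(); T=robot.observe()['tcp_pos']+116*R[:,2]; m=px(ci,T); print(T.round(1),m)
print(pin('driver','wrist',ci,1))
c1,r1=int(m[0])-40,int(m[1])-40; print(c1,r1)
cv2.imwrite('pics/w6.png',cv2.resize(im[r1:r1+80,c1:c1+80],None,fx=7,fy=7,interpolation=cv2.INTER_CUBIC)[:,:,::-1])
pickle.dump(ci,open('ci6.pkl','wb'))
E
```

```text
hole [ 492.4 -318.1   92. ]
[-0.2 -0.2 -1.3]
27.828433018172788
[-0.37  0.55  1.27  1.75 -0.56  1.27  1.86] 27.1
[ 491.5 -316.4  162.1] [253.45526704 183.32627075]
[(0.64, array([ 490.5, -312.7,  156.7]))]
213 143
```

View pics/w6.png

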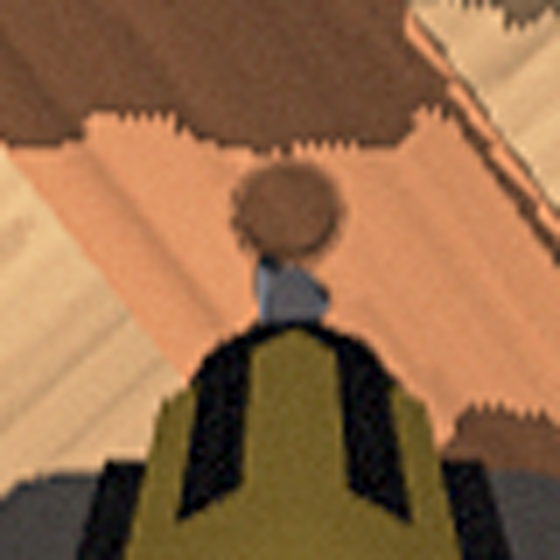

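```bash
cat >> h.py <<'E'
S=np.array([536.4,26.5,76.6])+.7*up-1.2*v
A0=np.radians(-83.7)
def rv(a): return Ro.from_matrix(tool(a)).as_rotvec()
E
python3 - <<'E'
from h import *
for h in (116,122,130,140,160,180):
    for dz in (0,30,60):
        j=kin.ik(S+n*h+[0,0,dz],rv(A0)); print(h,dz,None if j is None else j.round(2))
E
```

```text
116 0 [-0.71  0.01  0.43  2.44  0.78  0.29  2.12]
116 30 [-0.5  -0.04  0.21  2.39  0.64  0.38  2.26]
116 60 [-0.5  -0.1   0.21  2.36  0.56  0.46  2.36]
122 0 [-0.5   0.01  0.21  2.43  0.76  0.31  2.13]
122 30 [-0.5  -0.06  0.21  2.39  0.63  0.39  2.27]
122 60 [-0.51 -0.11  0.21  2.36  0.55  0.48  2.37]
130 0 [-0.28 -0.   -0.01  2.41  0.72  0.33  2.16]
130 30 [-0.51 -0.08  0.21  2.39  0.61  0.42  2.29]
130 60 [-0.52 -0.14  0.21  2.36  0.54  0.5   2.37]
140 0 [-0.51 -0.05  0.21  2.43  0.7   0.36  2.19]
140 30 [-0.52 -0.11  0.21  2.39  0.6   0.45  2.3 ]
140 60 [-0.53 -0.16  0.21  2.35  0.53  0.53  2.38]
160 0 [-0.53 -0.1   0.21  2.42  0.65  0.42  2.23]
160 30 [-0.54 -0.16  0.21  2.39  0.57  0.51  2.32]
160 60 [-0.55 -0.21  0.2   2.34  0.52  0.59  2.39]
180 0 [-0.56 -0.16  0.21  2.42  0.62  0.48  2.26]
180 30 [-0.57 -0.21  0.2   2.38  0.55  0.57  2.34]
180 60 [-0.58 -0.26  0.2   2.33  0.51  0.65  2.39]
```

```bash
python3 - <<'E'
from h import *
j130=kin.ik(S+n*130,rv(A0)); print(j130.round(2))
p=robot.observe()['tcp_pos']
robot.servo_line(p+[0,0,40],feed=300)
robot.movep(S+n*150+[0,0,60],rv(A0))
robot.goto_joints(j130)
s=robot.observe(); print(s['joints'].round(2),s['t'],(s['tcp_pos']-S-n*130).round(2))
for h in (125,120,116,112,108,105):
    j=kin.ik(S+n*h,rv(A0)); print(h,None if j is None else j.round(2))
for a in np.arange(0,4,.5):
    j=kin.ik(S+n*107,rv(A0-a)); print(a,None if j is None else j.round(2))
snap('scene','s7.png'); ci,im=snap('wrist')
m=px(ci,S); print(m); c1,r1=int(m[0])-50,max(int(m[1])-50,0); print(c1,r1)
cv2.imwrite('pics/w7.png',cv2.resize(im[r1:r1+100,c1:c1+100],None,fx=6,fy=6,interpolation=cv2.INTER_CUBIC)[:,:,::-1])
E
```

```text
[-0.28 -0.   -0.01  2.41  0.72  0.33  2.16]
[-0.28 -0.   -0.01  2.41  0.72  0.33  2.17] 29.1833 [ 0.14 -2.04 -0.81]
125 [-0.28  0.01 -0.01  2.41  0.75  0.32  2.14]
120 [-0.28  0.02 -0.01  2.41  0.78  0.31  2.11]
116 [-0.28  0.03 -0.01  2.41  0.8   0.3   2.09]
112 [-0.28  0.05 -0.    2.41  0.82  0.29  2.07]
108 [-0.28  0.06 -0.    2.41  0.85  0.28  2.04]
105 [-0.28  0.06  0.    2.41  0.87  0.28  2.03]
0.0 [-0.28  0.06 -0.    2.41  0.86  0.28  2.04]
0.5 [-0.28  0.06 -0.    2.41  0.86  0.28  1.54]
1.0 [-0.29  0.06  0.01  2.41  0.85  0.28  1.04]
1.5 [-0.3   0.06  0.02  2.41  0.85  0.28  0.54]
2.0 [-0.32  0.06  0.04  2.42  0.85  0.28  0.04]
2.5 [-0.33  0.06  0.05  2.42  0.85  0.28 -0.46]
3.0 [-0.34  0.06  0.06  2.42  0.85  0.28 -0.95]
3.5 [-0.7   0.04  0.44  2.44  0.8   0.26 -1.41]
[256.20322695 181.66380245]
206 131
```

View pics/w7.png

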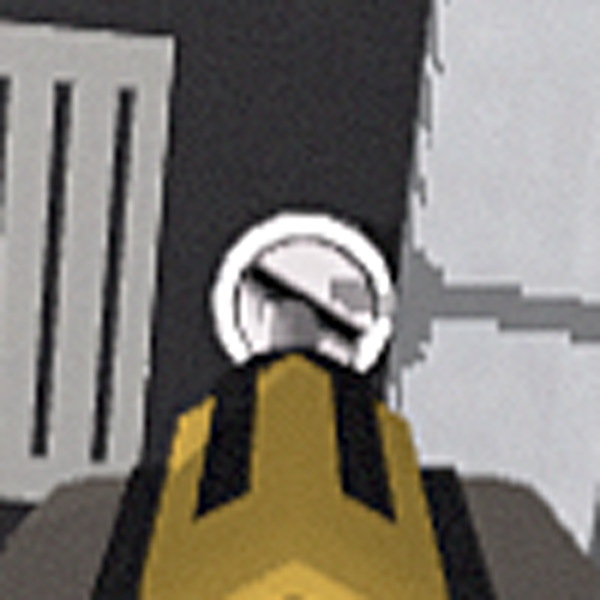

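```bash
cat > ins.py <<'E'
from h import *
def st(F0):
    s=robot.observe(); f=s['contact_force']-F0; d=s['tcp_pos']-S
    return d@n, d-(d@n)*n, f@n, f-(f@n)*n, s
if __name__=='__main__':
    robot.servo_line(S+n*122,feed=60,rotation=rv(A0)); robot.hold(.3)
    F0=robot.observe()['contact_force']; np.save('F0.npy',F0); np.save('T0.npy',robot.observe()['wrist_torque'])
    h=122
    while h>104:
        h-=1; robot.servo_line(S+n*h,feed=25,rotation=rv(A0))
        a,l,fn,fl,s=st(F0); 
        if h<119: print(h,a.round(1),l.round(1),'fn',fn.round(1),fl.round(1),s['wrist_torque'].round(2))
        if fn>7: break
    print(s['t'])
E
python3 ins.py
```

```text
118 117.9 [-0.1 -0.  -0. ] fn 0.5 [-0.2  0.5 -0.2] [ 0.18  0.67 -0.01]
117 116.9 [-0.  0. -0.] fn -0.3 [0.3 0.1 0.2] [0.18 0.77 0.05]
116 116.0 [-0. -0. -0.] fn 0.4 [-0.3 -0.1 -0.2] [ 0.17  0.71 -0.  ]
115 115.0 [-0.  0. -0.] fn -0.1 [ 0.5 -0.1  0.3] [0.2  0.63 0.02]
114 113.9 [-0.1 -0.  -0. ] fn -0.5 [-0.2 -0.  -0.1] [0.2  0.7  0.01]
113 113.0 [-0.  0. -0.] fn 1.0 [0.3 1.  0.1] [ 0.23  0.66 -0.  ]
112 112.0 [0. 0. 0.] fn 1.0 [0.1 0.  0. ] [0.24 0.68 0.07]
111 111.0 [0.1 0.1 0. ] fn -1.0 [-0.1 -0.  -0.1] [0.29 0.66 0.06]
110 110.0 [0.1 0.1 0. ] fn 0.2 [-0.7 -0.6 -0.3] [0.26 0.63 0.05]
109 109.2 [0.1 0.1 0.1] fn 7.7 [-0.5 -0.  -0.3] [ 0.15  0.95 -0.02]
33.1167
```

```bash
cat > drive.py <<'E'
import sys
from ins import *
def drive(a,h,amax,step,F0,T0,feed=.4,stop=1.0,log=2):
    k=0
    while a<amax-1e-6:
        a+=step; h-=.8*step
        robot.servo_line(S+n*h,feed=feed,rotation=rv(A0-a))
        hh,l,fn,fl,s=st(F0); tq=(s['wrist_torque']-T0)@n
        h-=np.clip((10-fn)*.04,-.4,.25)
        k+=1
        if k%log==0 or abs(tq)>.3: print(round(a,2),'h',hh.round(2),'fn',fn.round(1),'fl',np.linalg.norm(fl).round(1),'tq',tq.round(2),'j4,7',s['joints'][[2,3,6]].round(2),'t',round(s['t'],2),flush=True)
        if abs(tq)>stop or fn>30 or s['joints'][3]>2.438: print('STOP');break
    np.save('ah.npy',[a,h]); return a,h
if __name__=='__main__':
    F0,T0=np.load('F0.npy'),np.load('T0.npy'); a,h=np.load('ah.npy')
    drive(a,h,float(sys.argv[1]),float(sys.argv[2]),F0,T0,feed=float(sys.argv[3]),stop=float(sys.argv[4]))
E
python3 -c "
import numpy as np; np.save('ah.npy',[0,109.])"
python3 drive.py 0.4 0.05 0.4 1.0
```

```text
0.1 h 109.1 fn 8.8 fl 0.7 tq -0.03 j4,7 [0.01 2.41 1.95] t 33.62
0.2 h 109.06 fn 10.5 fl 0.7 tq -0.03 j4,7 [0.01 2.41 1.85] t 34.12
0.3 h 109.0 fn 9.9 fl 0.7 tq 0.12 j4,7 [0.02 2.41 1.75] t 34.62
0.4 h 108.9 fn 10.1 fl 0.4 tq 0.13 j4,7 [0.03 2.41 1.65] t 35.12
```

```bash
python3 drive.py 3.8 0.1 0.6 0.5
```

```text
0.6 h 108.74 fn 10.2 fl 0.5 tq 0.06 j4,7 [0.04 2.41 1.45] t 35.62
0.8 h 108.59 fn 10.2 fl 1.6 tq 0.1 j4,7 [0.05 2.42 1.25] t 36.12
1.0 h 108.4 fn 9.9 fl 1.2 tq 0.13 j4,7 [0.06 2.42 1.05] t 36.62
1.2 h 108.25 fn 10.8 fl 1.8 tq 0.15 j4,7 [0.08 2.42 0.85] t 37.12
1.4 h 108.1 fn 10.8 fl 2.7 tq 0.14 j4,7 [0.09 2.42 0.66] t 37.62
1.6 h 107.96 fn 10.0 fl 2.5 tq 0.09 j4,7 [0.1  2.42 0.46] t 38.12
1.8 h 107.75 fn 10.3 fl 2.2 tq 0.02 j4,7 [0.11 2.42 0.26] t 38.62
2.0 h 107.61 fn 10.8 fl 3.0 tq 0.13 j4,7 [0.12 2.42 0.06] t 39.12
2.2 h 107.47 fn 11.5 fl 2.5 tq 0.21 j4,7 [ 0.13  2.42 -0.14] t 39.62
2.4 h 107.35 fn 10.4 fl 3.0 tq 0.15 j4,7 [ 0.15  2.42 -0.34] t 40.12
2.6 h 107.17 fn 10.6 fl 3.1 tq 0.15 j4,7 [ 0.16  2.42 -0.54] t 40.62
2.8 h 107.02 fn 10.7 fl 2.7 tq 0.19 j4,7 [ 0.17  2.42 -0.74] t 41.12
3.0 h 106.87 fn 8.7 fl 2.4 tq 0.22 j4,7 [ 0.18  2.42 -0.94] t 41.62
3.2 h 106.76 fn 11.2 fl 2.6 tq 0.3 j4,7 [ 0.19  2.43 -1.14] t 42.12
3.3 h 106.74 fn 11.3 fl 3.6 tq 0.46 j4,7 [ 0.2   2.43 -1.24] t 42.37
3.4 h 106.72 fn 12.8 fl 3.1 tq 0.5 j4,7 [ 0.2   2.43 -1.34] t 42.62
STOP
```

```bash
python3 drive.py 3.45 0.05 0.4 0.8; python3 - <<'E'
from ins import *
a,h=np.load('ah.npy')
robot.hold(.2); print(((robot.observe()['wrist_torque']-np.load('T0.npy'))@n).round(2))
robot.servo_line(S+n*(h+.5),feed=2,rotation=rv(A0-a+.18))
robot.servo_line(S+n*125,feed=80); robot.servo_line(S+n*145+[0,0,20],feed=200)
ci,im=snap('wrist'); 
m=px(ci,S); c1,r1=int(m[0])-50,max(int(m[1])-50,0)
one=cv2.resize(im[r1:r1+100,c1:c1+100],(400,400),interpolation=cv2.INTER_CUBIC)
robot.movep(S+n*150+[0,0,80],rv(A0-1.5))
D=np.load('D.npy'); yaw=np.pi-.117+.419-np.pi/3
robot.movep(D+[0,0,290],down(yaw)); robot.servo_line(D+[0,0,280],feed=60); robot.hold(.2)
ci,im=snap('wrist'); s=robot.observe(); print((s['tcp_pos']-D).round(1),s['joints'].round(2),s['t'])
cv2.imwrite('pics/w8.png',np.hstack([one,cv2.resize(im[143:223,213:293],(400,400),interpolation=cv2.INTER_CUBIC)])[:,:,::-1])
E
```

```text
3.45 h 106.69 fn 12.3 fl 4.8 tq 0.39 j4,7 [ 0.2   2.43 -1.38] t 42.87
0.36
[ 1.000e-01 -0.000e+00  2.802e+02] [-0.24  0.42  1.01  1.74 -0.38  1.2   1.7 ] 47.7
```

View pics/w8.png

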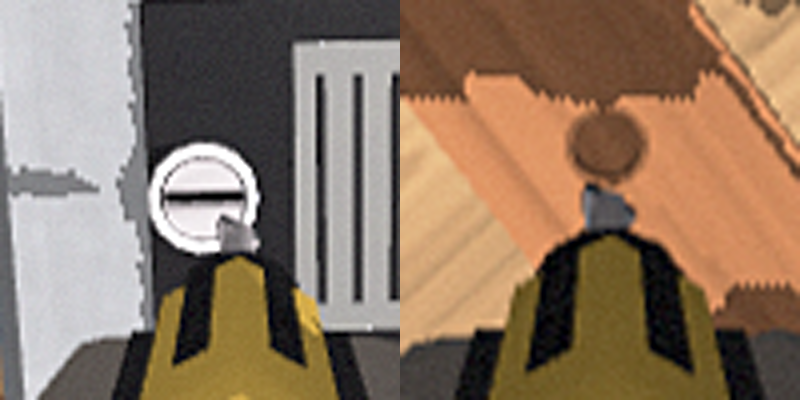

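```bash
python3 - <<'E'
from h import *
D=np.load('D.npy'); F0=robot.observe()['contact_force']
for z in (200,150,136,134,132,131,130,129,128):
    robot.servo_line(D+[0,0,z],feed=150 if z>140 else 25)
    f=robot.observe()['contact_force']-F0; print(z,f.round(1))
    if np.linalg.norm(f)>5: break
grip(0.45); robot.servo_line(D+[0,0,230],feed=200)
robot.servo_line(D+[-60,120,330],feed=300)
ci,im=snap('scene','s9.png')
for nm in ['driver','driver_grip','hatch_edge','hatch_hinge','screw_head','driver_cross','driver_nut']: print(nm,pin(nm,'scene',ci,1))
print(robot.observe()['t'])
cv2.imwrite('pics/s9.png',cv2.resize(im[130:280,70:345],None,fx=2.9,fy=2.9,interpolation=cv2.INTER_CUBIC)[:,:,::-1])
E
```

```text
200 [0.6 0.6 1.1]
150 [ 0.1 -0.7  0.3]
136 [0.4 0.7 1. ]
134 [-0.   0.8  0.4]
132 [0.8 0.4 0.9]
131 [-1.2  0.8  7.3]
driver [(0.61, array([ 6.15e+02,  8.62e+01, -2.00e-01]))]
driver_grip []
hatch_edge [(0.69, array([526.9,  26.7,  60. ]))]
hatch_hinge [(0.62, array([630.7,   9.4, 114.3]))]
screw_head [(0.48, array([591.5, 522.4,   1.4]))]
driver_cross []
driver_nut []
52.5667
```

View pics/s9.png

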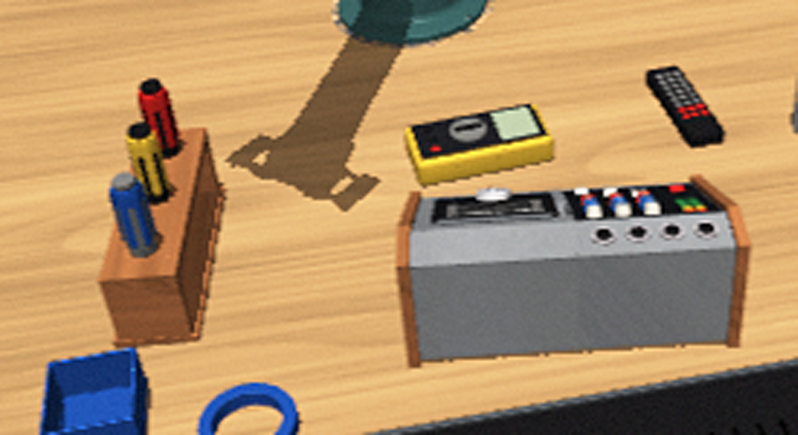

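The picture shows the yellow driver upright in the middle hole (crop 148,165), with the red and blue drivers undisturbed. The hatch lies flat on the mixer (crop 495,205).

```bash
python3 -c "
from cell import robot
print(robot.job_done())"
```

```text
the job is handed in; nothing more can be done
None
```

I shut the hatch, drove the screw clockwise to its hard stop, put the yellow screwdriver back upright in its hole, and handed the job in at about 53 s; no verdict was returned.

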